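Uncover the hot pot with a lid lifter

ROBOT

A 6-joint arm with a two-finger parallel gripper is mounted at the origin on the work surface. World frame = base frame: x ahead of the robot, y to its left, z up, the work surface at z = 0. Lengths are in mm, angles in degrees, forces in N, time in s.
With the tool pointing down it reaches from about 350 to 925 mm from the base axis. Payload 6.4 kg.
Tool frame: the origin (TCP) lies midway between the tips of the shut fingers; the grasp point (between the pads) lies 19 mm behind it; x points along the fingers, y is the direction in which the jaws open and shut, and the axes are right-handed (so a half turn about x gives the same grasp; the last joint's range is limited). The gripper opens to 94 mm and grips with 3 to 60 N. Pads are 16 mm wide; open, the fingers measure 119 mm over their backs; the gripper's body (75 mm by 177 mm) begins 78 mm behind the grasp point.
Start: joints at [63.02, 14.043, 89.255, -0, 76.702, -9.975], TCP at [190.097, 621.592, 205.455] pointing down, gripper open.
Joint ranges: [-179.41, 179.41], [-58.25, 129.5], [7.25, 145.43], [-54.29, 234.29], [11.92, 165.04], [-157.13, 157.13]. Speed limits (degrees/s): [147.25, 147.25, 180, 180, 180, 180].

INTERFACE

Orientations are given as a 3x3 rotation matrix whose columns are the frame's x, y, z axes.
In Python, from rig import r, imaging gives the robot as it stands. Calls block until the motion is done:
- r.movep(position, orientation): joint-space move of the TCP to a pose.
- r.move_linear(position, orientation=None, feed=150): straight line of the TCP; orientation=None keeps the orientation; feed is the mean speed in mm/s.
- r.move_joints(angles): joint-space move.
- r.open_jaws() and r.close_gripper(): open the fingers fully, or close them until they stop; the grip force is fixed at half the most.
- r.hold(seconds).
- r.inverse_kinematics(position, orientation): joint angles nearest the present ones, or None.
- r.get_state(): the state.
- imaging.read_camera(name): name is "side" or "top" or "wrist"; returns a dict with "image" (400x640x3 uint8, red, green, blue), "mtx" (3x3 intrinsics, pixels), "extrinsics" (4x4, takes a point from camera to world coordinates). Camera axes: x right, y up, looking along -z (the intrinsics and any distortion apply to the point x, -y, -z); pixel columns grow to the right and rows downward; lengths in mm; the calibration is good to about 2 mm. A picture is of the moment at which its call begins. There is no depth.
A pose or a line that the arm cannot do raises r.PlanningError and nothing moves.
- r.job_done(): hands the job in, once; it reports no verdict.
The state is a dict: "clock": time; "q": joint angles; "qd": joint speeds; "joint_torque": joint torques, N m; "ee_pos": TCP position; "eef_rot": TCP orientation; "ft_force": force on the tool from outside, world axes, zero at the start; "wrist_torque": the same for the moment, N m; "gripper_width": finger opening in mm.
Only numpy, scipy, OpenCV 4.12 (cv2) and the standard library are available. Lean on these libraries where they do the work, as an engineer would, in place of code of your own. Each camera call takes 0.05 s, during which the arm holds its last target.

TASK

The soup is ready to serve and everything on the hot plate is hot: take the T-handled lid lifter from its stand, hook the loop handle of the pot's lid with it and lift the lid off, keeping it level. Set the lid down gently, right way up, in the middle of the round cork trivet, unhook, and hang the lifter back in its stand as you found it. Never touch the lid, the pot or the hot plate with the robot itself, and leave the jar, mug, ramekin and shaker where they stand.

Things in the scene. Friction and masses are not known exactly. Their poses are not given: they have to be found in the camera images.
- lifter: Lid lifter, loose, 0.16 kg: wooden bar handle on top (T shape) and a 7 mm steel rod down from its middle, ending in an upturned J hook in the lifter's x-z plane. Origin: the rod's centre line at the hook's lowest point (rod's underside 3.5 mm lower), straight below the bar's centre; z up
- lifter_grip (a point): Centre of the lifter's bar handle, half-way up it, 92 mm above the lifter's origin, axes as the lifter's. The bar is 120 mm long along y, 22 mm wide along x, 24 mm tall (80 to 104 mm above the origin). Grip it from above across its width, at its middle
- lifter_hook (a point): The lifter's origin again, bottom of the hook. The hook opens upward; its free tip is at x = +14 mm and ends 15.5 mm above here; its back at x = -14 mm rises to 32 mm and bends back to the axis by 46 mm. 21 mm clear between tip and back; a bar lying in the hook finds its place at about x = 0
- stand: Fixed dark steel stand, base 120 x 130 x 8 mm; two posts at y = +-42 mm, each with a saddle 10 mm wide in y, 96 mm high, 36 mm clear in x between ears 106 mm high. The lifter's bar lies on both saddles along y, rod hanging between the posts, lifter origin 16 mm above the stand's, axes alike. Origin: centre of the underside, on the table; z up
- pot: Fixed steel pot on a round electric hot plate (one piece). Hot plate 192 mm across, 25 mm high, control block and knob reaching to x = -127 mm. Pot 172 mm outside diameter, wall 4 mm, rim 95 mm above the table, side handles reaching to y = +-112 mm below the rim. Origin: centre of the underside, on the table; z up
- lid: Round steel lid on the pot, loose, 0.3 to 0.5 kg: 180 mm flange 6 to 10 mm above the origin, domed to 14 mm at the middle; below the flange a plug 152 mm across, 6 mm deep, with 6 mm play inside the pot all round. Origin: centre of the plug's underside, 89 mm above the table when on the pot; z up. It hangs level when hooked at the loop's middle
- lid_loop (a point): Top of the lid's loop handle, on its bar's centre line (8 mm bar), 58 mm straight above the lid's origin, axes as the lid's. The loop is half an ellipse in the lid's y-z plane, feet at y = +-36 mm, 40 mm clear under its middle. Hook it from the lid's -x or +x side
- trivet: Fixed round cork trivet, 160 mm across, 15 mm thick. Origin: centre of its underside, on the table. A lid lying on it has its origin 15 mm above the table
- jar: Bystander, loose: amber jar, 56 mm across, 85 mm tall. Origin: centre of its underside
- mug: Bystander, loose: white mug, 68 mm across, 80 mm tall, handle at its +y. Origin: centre of its underside
- ramekin: Bystander, loose: small white bowl, 76 mm across, 40 mm tall. Origin: centre of its underside
- shaker: Bystander, loose: turned wooden shaker, 48 mm across, 82 mm tall. Origin: centre of its underside
There are look-alikes about, which are no part of the job. What is shaped like the lid but yellow is not meant. Of the things shaped like the trivet, the cork one is meant.

How it is judged (in metres and radians):
On the way, in this order (a step that is already met when the one before it is completed fails the run):
1. the lifter is held in the fingers, raised out of its stand (contact force between the fingers and lifter above 2 N and z of lifter in the frame of stand above 0.035 m), for 0.2 s.
2. the lid hangs level on the lifter, clear above the pot (contact force between the fingers and lifter above 2 N and contact force between lifter and lid above 1 N and contact force between pot and lid below 0.1 N and z of lid in the frame of pot above 0.099 m and angle between lid's own z axis and vertical below 0.3 rad), for 0.3 s.
3. the lid lies flat on the trivet, unhooked (horizontal distance between lid and trivet below 0.03 m and z of lid in the frame of trivet between 0.011 and 0.019 m and angle between lid's own z axis and vertical below 0.06 rad and contact force between lifter and lid below 0.1 N), for 0.2 s.
At the end, for the whole second after the job is handed in: Lid flat (0.06 rad) on the trivet, centres within 30 mm, underside on the cork (4 mm), unhooked; lifter hanging in the stand, bar across both saddles (18 mm sideways, 4 mm in height, 0.1 rad of upright, turned less than 0.35 rad, either way round); both at rest (all of step 3 and horizontal distance between lifter and stand below 0.018 m and z of lifter in the frame of stand between 0.012 and 0.02 m and angle between lifter's own z axis and vertical below 0.1 rad and angle between the x axis of lifter and the x axis of stand, either way round below 0.35 rad and linear speed of lid below 0.02 m/s and linear speed of lifter below 0.03 m/s); the robot touches nothing.
It fails at once if the robot touches the hot lid, pot or hot plate (contact force between any of the arm, the fingers and lid above 0.5 N or contact force between any of the arm, the fingers and pot above 0.5 N).
It fails at once if the lid tips more than 0.4 rad from level (angle between lid's own z axis and vertical above 0.4 rad).
It fails at once if the lid is dropped or pressed on the trivet (more than 40 N) (contact force between lid and trivet above 40 N).
It fails at once if the jar, mug, ramekin or shaker is moved more than 25 mm or tipped (distance of any of jar, mug, ramekin, shaker from where it was at the start of the episode above 0.025 m or angle between any of jar, mug, ramekin, shaker's own z axis and vertical above 0.5 rad).
It also fails if it takes over 62 s, if anything falls off the work surface, if the arm or the gripper's body presses on something with over 40 N, if the wrist force passes 120 N, or if a joint passes its speed limit or range.

## Working session

There is one attempt and no reset: what is moved stays moved. The work goes in short steps, each a Python script; the robot and the scene stay as the last script left them, time stands still between calls to the robot, and variables do not carry over. Pictures are saved under pics/ and viewed, and the job is handed in when it is done.

```bash
ls; mkdir -p pics; python3 - <<'E'
from rig import r, imaging
import cv2,numpy as np
for n in ("side","top","wrist"):
    d=imaging.read_camera(n); cv2.imwrite(f"pics/{n}0.png",d["image"][:,:,::-1])
    print(n,d["mtx"].round(1).tolist(),d["extrinsics"].round(3).tolist(),[k for k in d])
print(r.get_state())
E
```

```text
pics
side [[495.1, 0.0, 320.6], [0.0, 495.1, 205.2], [0.0, 0.0, 1.0]] [[0.714, 0.384, -0.585, -326.06], [-0.699, 0.364, -0.615, -843.31], [-0.023, 0.849, 0.529, 858.432], [0.0, 0.0, 0.0, 1.0]] ['image', 'mtx', 'extrinsics']
top [[403.1, 0.0, 321.4], [0.0, 403.1, 192.7], [0.0, 0.0, 1.0]] [[-0.003, 0.989, -0.149, 295.311], [-1.0, -0.005, -0.008, -4.54], [-0.009, 0.149, 0.989, 1263.141], [0.0, 0.0, 0.0, 1.0]] ['image', 'mtx', 'extrinsics']
wrist [[345.3, 0.0, 317.5], [0.0, 345.3, 193.2], [0.0, 0.0, 1.0]] [[0.292, -0.925, -0.242, 119.284], [0.956, 0.282, 0.076, 641.324], [-0.002, -0.253, 0.967, 383.986], [0.0, 0.0, 0.0, 1.0]] ['image', 'mtx', 'extrinsics']
{'clock': 0.15, 'q': array([ 6.30192369e+01,  1.40752208e+01,  8.93046723e+01,  1.22369886e-03,
        7.67019648e+01, -9.97474594e+00]), 'qd': array([ 0.0359176 , -0.12598062, -0.18668418,  0.07309111,  0.02599654,
        0.08083084]), 'joint_torque': array([ 1.44073128e-03, -4.16265857e+01, -3.14980674e+01,  6.86144968e-02,
        3.16452817e-02, -5.80848155e-05]), 'ee_pos': array([189.89273711, 621.19421306, 204.63458305]), 'eef_rot': array([[-6.66706285e-04,  2.92476378e-01,  9.56272516e-01],
       [-1.26375865e-03,  9.56271718e-01, -2.92477015e-01],
       [-9.99998979e-01, -1.40349393e-03, -2.67932813e-04]]), 'ft_force': array([-0.9770716 , -0.11888917, -0.22340889]), 'wrist_torque': array([-0.05246882,  0.01413973, -0.00589667]), 'gripper_width': 94.16659191505441}
```

View pics/top0.png

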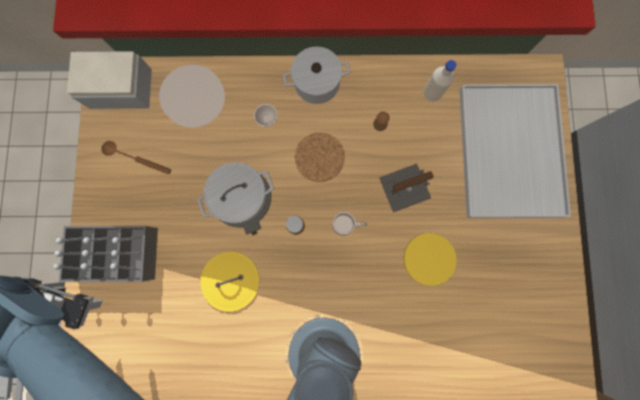

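View pics/side0.png

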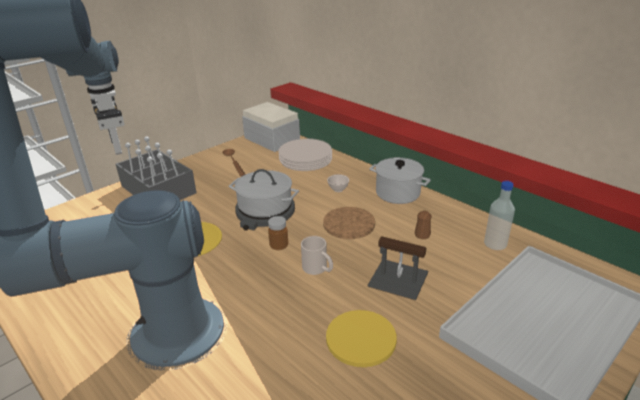

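View pics/wrist0.png

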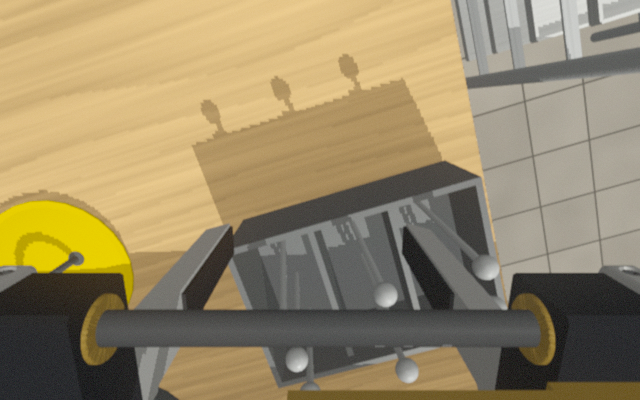

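The top view shows these candidates:
- **Lids with a loop:** steel, on the pot at (236,193), and yellow at (230,282). The steel one is meant.
- **Pots:** the knob-lidded pot at (317,75) doesn't fit, because it has no loop and no hot plate.
- **Round discs:** cork at (320,157), yellow at (431,260) and a whitish plate at (192,96). The cork one is meant.
- **Lifter:** in the stand at (407,187).

I'll confirm these in a crop.

```bash
cat > h.py <<'E'
import numpy as np,cv2
def ray(d,u,v):
    K=d["mtx"];E=d["extrinsics"]
    c=np.array([(u-K[0,2])/K[0,0],-(v-K[1,2])/K[1,1],-1.])
    return E[:3,3].copy(),E[:3,:3]@c
def onz(d,u,v,z):
    o,a=ray(d,u,v); return o+a*(z-o[2])/a[2]
def proj(d,p):
    E=d["extrinsics"];c=E[:3,:3].T@(np.asarray(p,float)-E[:3,3]);K=d["mtx"]
    return K[0,0]*c[0]/-c[2]+K[0,2],K[1,1]*-c[1]/-c[2]+K[1,2]
def tri(a,b):
    A=[];B=[]
    M=np.zeros((3,3));y=np.zeros(3)
    for o,w in (a,b):
        w=w/np.linalg.norm(w);P=np.eye(3)-np.outer(w,w);M+=P;y+=P@o
    return np.linalg.solve(M,y)
E
python3 - <<'E'
import cv2
t=cv2.imread("pics/top0.png");s=cv2.imread("pics/side0.png")
a=cv2.resize(t[130:240,190:450],None,fx=3,fy=3,interpolation=cv2.INTER_CUBIC)
b=cv2.resize(s[155:305,220:450],None,fx=3,fy=3,interpolation=cv2.INTER_CUBIC)
cv2.imwrite("pics/topc.png",a);cv2.imwrite("pics/sidec.png",b)
E
```

```text
(no output)
```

View pics/topc.png

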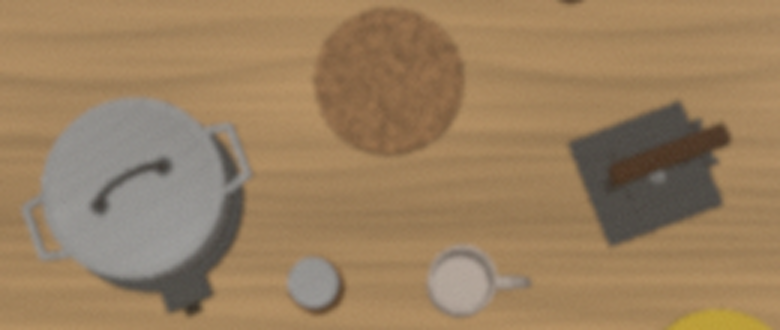

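View pics/sidec.png

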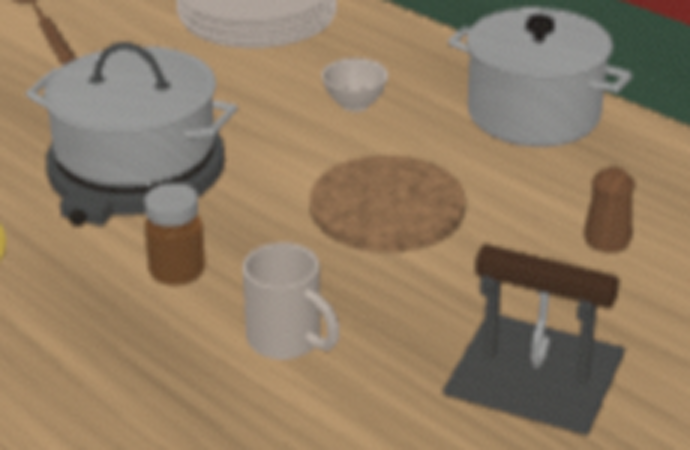

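The crop confirms it: the steel lid with the dark loop on the hot-plate pot, the speckled cork trivet at (320,157), and the lifter's brown bar on the dark stand. Next I'll measure.

```bash
cat > m.py <<'E'
from rig import r, imaging
import cv2,numpy as np
from h import *
d=imaging.read_camera("top");s=imaging.read_camera("side")
t=d["image"];hsv=cv2.cvtColor(t,cv2.COLOR_RGB2HSV)
print("feet",onz(d,222.7,198.7,101).round(1),onz(d,244.3,185,101).round(1))
print("bar",onz(d,395,188.3,115).round(1),onz(d,432.7,174.3,115).round(1))
# lid ellipse: bluish-grey low sat
def blob(mask,seed,name,img):
    n,l,st,c=cv2.connectedComponentsWithStats(mask.astype(np.uint8)); 
    k=l[seed[1],seed[0]]; m=(l==k).astype(np.uint8)
    cn=max(cv2.findContours(m,cv2.RETR_EXTERNAL,cv2.CHAIN_APPROX_NONE)[0],key=cv2.contourArea)
    print(name,k,st[k],c[k].round(1)); return m,cn
for p in [(228,180),(215,195),(320,157),(280,157),(320,145),(405,200),(415,182)]: print(p,t[p[1],p[0]],hsv[p[1],p[0]])
E
python3 m.py
```

```text
feet [454.5 292.5 101. ] [494.8 230.4 101. ]
bar [ 480.6 -207.6  115. ] [ 521.1 -317.7  115. ]
(228, 180) [144 142 139] [ 18   9 144]
(215, 195) [149 147 144] [ 18   9 149]
(320, 157) [141 106  73] [ 15 123 141]
(280, 157) [172 139  97] [ 17 111 172]
(320, 145) [136 101  69] [ 14 126 136]
(405, 200) [80 77 70] [21 32 80]
(415, 182) [77 56 40] [ 13 123  77]
```

```bash
cat >> h.py <<'E'
def down(yaw):
    a=np.radians(yaw);c,s=np.cos(a),np.sin(a)
    return np.array([[0,c,s],[0,s,-c],[-1,0,0.]])
E
python3 - <<'E'
from rig import r, imaging
import cv2
from h import *
def snap(n):
    d=imaging.read_camera("wrist");cv2.imwrite(f"pics/{n}.png",d["image"][:,:,::-1]);np.savez(f"pics/{n}.npz",**d)
R=down(33)
off=R[:,2]*50
r.movep(np.array([474,261,330])+off,R); r.hold(.2); snap("w_lid")
E2=down(20)
r.movep(np.array([570,0,300])+E2[:,2]*50,E2); r.hold(.2); snap("w_triv")
r.movep(np.array([501,-263,270])+E2[:,2]*40,E2); r.hold(.2); snap("w_stand")
print(r.get_state()["clock"],r.get_state()["q"].round(1))
E
```

```text
5.0167 [-41.1   4.2  93.6   0.   82.3 -61.2]
```

View pics/w_lid.png

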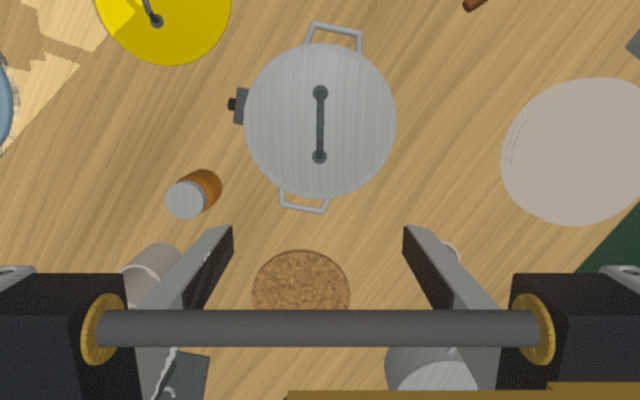

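View pics/w_triv.png

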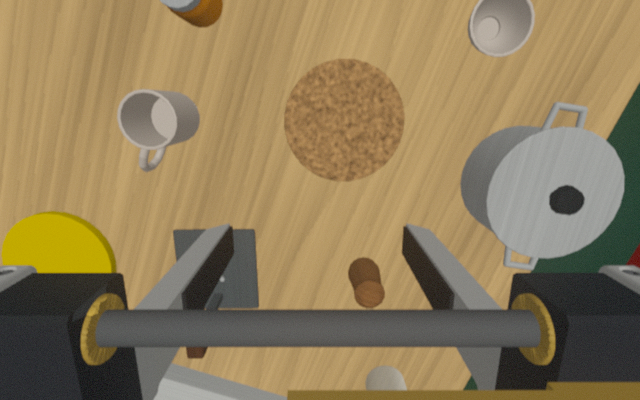

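View pics/w_stand.png

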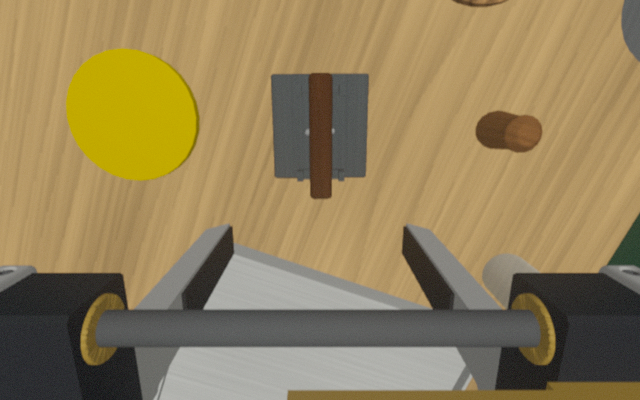

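All three are clear in the wrist views: lid disc centred near (320,120) with its loop feet at (320,93) and (320,156), cork trivet near (344,119), and lifter bar near (321,135). Now I'll segment them.

```bash
cat > m2.py <<'E'
import cv2,numpy as np
from h import *
def comp(m,seed):
    n,l,st,c=cv2.connectedComponentsWithStats(cv2.morphologyEx(m.astype(np.uint8),cv2.MORPH_OPEN,np.ones((3,3))))
    k=l[seed[1],seed[0]];assert k>0
    return max(cv2.findContours((l==k).astype(np.uint8),cv2.RETR_EXTERNAL,cv2.CHAIN_APPROX_NONE)[0],key=cv2.contourArea)[:,0,:].astype(float)
def circ(P):
    A=np.c_[2*P[:,:2],np.ones(len(P))];b=(P[:,:2]**2).sum(1)
    for _ in range(6):
        x=np.linalg.lstsq(A,b,rcond=None)[0];R=np.sqrt(x[2]+x[0]**2+x[1]**2)
        e=np.linalg.norm(P[:,:2]-x[:2],axis=1)-R
        k=abs(e)<max(1.5,1.5*np.median(abs(e))); A=A[k];b=b[k];P=P[k]
    return x[:2],R,len(P),abs(e).mean()
ld=lambda n:dict(np.load(f"pics/{n}.npz"))
d=ld("w_lid");hsv=cv2.cvtColor(d["image"],cv2.COLOR_RGB2HSV)
c=comp((hsv[...,1]<30)&(hsv[...,2]>110),(290,120))
P=np.array([onz(d,u,v,97) for u,v in c]);x,R,n,e=circ(P);print("lid",x.round(1),R.round(1),n,len(P),e)
print("feet",onz(d,320,93,101).round(1),onz(d,319.5,156.5,101).round(1))
m=(hsv[...,2]<100); m[:75]=0;m[175:]=0;m[:,:295]=0;m[:,345:]=0
q=comp(cv2.dilate(m.astype(np.uint8),np.ones((3,3))),(320,93)); 
print("loop extents px",q.min(0),q.max(0),cv2.minAreaRect(q.astype(np.float32)))
d=ld("w_triv");hsv=cv2.cvtColor(cv2.GaussianBlur(d["image"],(5,5),0),cv2.COLOR_RGB2HSV)
print(hsv[120,340],hsv[60,300],hsv[150,250])
c=comp((hsv[...,1]>125)&(hsv[...,0]<18),(344,119));c=cv2.convexHull(c.astype(np.float32))[:,0]
P=np.array([onz(d,u,v,14) for u,v in c]);x,R,n,e=circ(P);print("triv",x.round(1),R.round(1),n,len(P),e)
d=ld("w_stand");hsv=cv2.cvtColor(d["image"],cv2.COLOR_RGB2HSV)
c=comp((hsv[...,1]>90)&(hsv[...,2]<125),(321,135));
rc=cv2.minAreaRect(c.astype(np.float32));print(rc)
bx=cv2.boxPoints(rc);W=np.array([onz(d,u,v,120)[:2] for u,v in bx]);print("bar",W.mean(0).round(1),[np.linalg.norm(W[i]-W[i-1]).round(1) for i in range(4)])
L=W[1]-W[0] if np.linalg.norm(W[1]-W[0])>60 else W[2]-W[1];print("bar dir yaw",np.degrees(np.arctan2(-L[0],L[1])))
c=comp((hsv[...,1]<60)&(hsv[...,2]<110),(285,100));rc=cv2.minAreaRect(c.astype(np.float32));
W=np.array([onz(d,u,v,8)[:2] for u,v in cv2.boxPoints(rc)]);print("stand",W.mean(0).round(1),[np.linalg.norm(W[i]-W[i-1]).round(1) for i in range(4)],np.degrees(np.arctan2(*(W[1]-W[0])[::-1])))
im=cv2.resize(d["image"][60:210,255:385],None,fx=4,fy=4,interpolation=cv2.INTER_CUBIC);cv2.imwrite("pics/standz.png",im[:,:,::-1])
E
python3 m2.py
```

```text
lid [475.7 260. ] 88.9 302 494 0.3244987061040459
feet [456.9 290.1 101. ] [496.1 229.1 101. ]
loop extents px [312.  85.] [328. 163.] ((320.0, 124.0), (78.0, 16.0), 90.0)
[ 17 132 157] [ 19 113 181] [ 19 115 168]
triv [602.7  10.3] 78.3 48 48 0.15966459435519198
((320.0, 135.5), (125.0, 22.0), 90.0)
bar [ 503.2 -261.9] [np.float64(117.4), np.float64(19.9), np.float64(117.4), np.float64(21.8)]
bar dir yaw -159.2944489666923
stand [ 469.  -274.1] [np.float64(131.9), np.float64(44.2), np.float64(131.7), np.float64(47.8)] 20.947573428468104
```

View pics/standz.png

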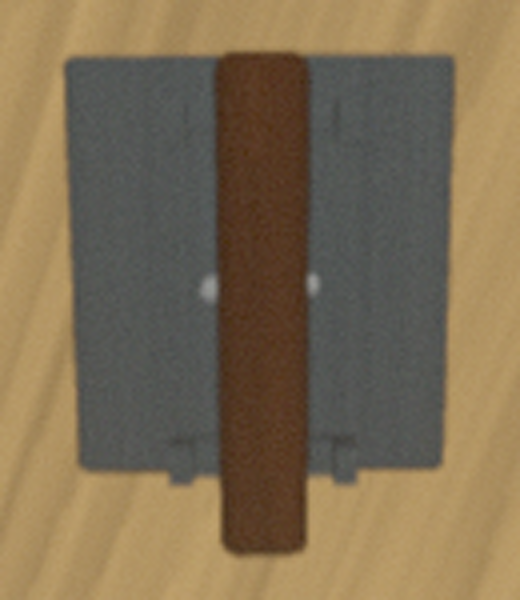

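```bash
python3 - <<'E'
from rig import r, imaging
import cv2
from h import *
s=imaging.read_camera("side");t=imaging.read_camera("top")
cv2.imwrite("pics/side_h.png",cv2.resize(s["image"][225:300,360:440],None,fx=8,fy=8,interpolation=cv2.INTER_CUBIC)[:,:,::-1])
print("triv top",onz(t,319.7,157.5,14).round(1))
d=dict(np.load("pics/w_stand.npz"))
for z in (108,114,120): print(z,onz(d,320.5,136,z).round(1))
# predicted pixels of axis, both hook hypotheses; crop coords
from math import *
c=onz(d,320.5,136,114)[:2]
ax=np.array([cos(radians(20.7)),sin(radians(20.7))])
def pr(x,z):
    p=np.r_[c+ax*x,z+16]; a=proj(s,p);b=proj(d,p)
    return ((a[0]-360)*8).__round__(),((a[1]-225)*8).__round__(),((b[0]-255)*4).__round__(),((b[1]-60)*4).__round__()
for sg in (1,-1): print(sg,"tip",pr(14*sg,13),"bend",pr(0,0),"back",pr(-14*sg,30),"axis46",pr(0,46),"axis 75",pr(0,75))
E
```

```text
triv top [597.1  10.4  14. ]
108 [ 503.4 -260.7  108. ]
114 [ 503.1 -260.2  114. ]
120 [ 502.9 -259.7  120. ]
1 tip (326, 352, 306, 277) bend (311, 408, 259, 274) back (303, 362, 211, 282) axis46 (320, 297, 260, 286) axis 75 (325, 224, 261, 296)
-1 tip (300, 403, 213, 278) bend (311, 408, 259, 274) back (329, 311, 309, 281) axis46 (320, 297, 260, 286) axis 75 (325, 224, 261, 296)
```

View pics/side_h.png

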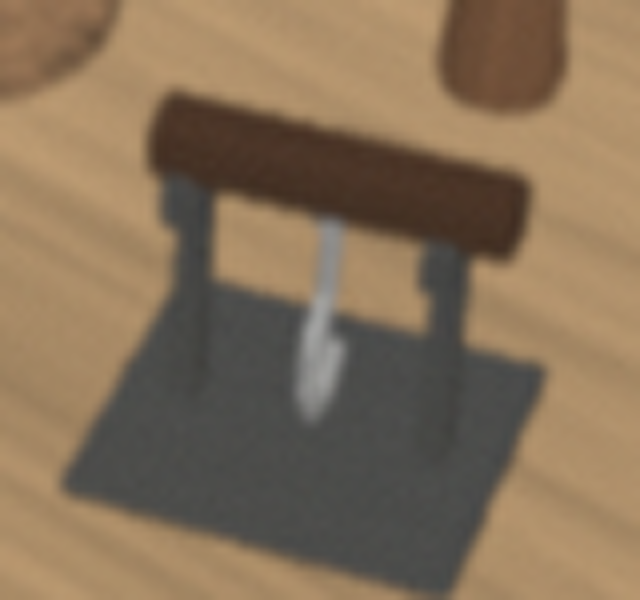

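The hook's tip shows on the +x side (crop (335,345)) and its back at the lower left (303,362). That matches the prediction for lifter x at yaw +20.7°. Next I'll grasp it.

```bash
python3 - <<'E'
from rig import r, imaging
from h import *
R=down(20.7)
r.movep([503.2,-261,180],R)
r.move_linear([503.2,-261,89],R,feed=90)
r.close_gripper()
s=r.get_state();print(s["clock"],s["ee_pos"].round(1),s["gripper_width"],s["ft_force"].round(1))
r.move_linear([503.2,-261,240],R,feed=120)
s=r.get_state();print(s["clock"],s["ee_pos"].round(1),s["gripper_width"],s["ft_force"].round(1),s["wrist_torque"].round(2))
d=imaging.read_camera("side");cv2.imwrite("pics/side1.png",cv2.resize(d["image"][80:300,300:520],None,fx=2.7,fy=2.7)[:,:,::-1])
E
```

```text
7.8583 [ 503.3 -261.    89. ] 21.731358895708734 [ 0.1  0.7 -0.7]
9.2667 [ 502.8 -260.7  238.9] 21.810184623835525 [-0.4  0.2 -2.1] [-0.11  0.    0.02]
```

View pics/side1.png

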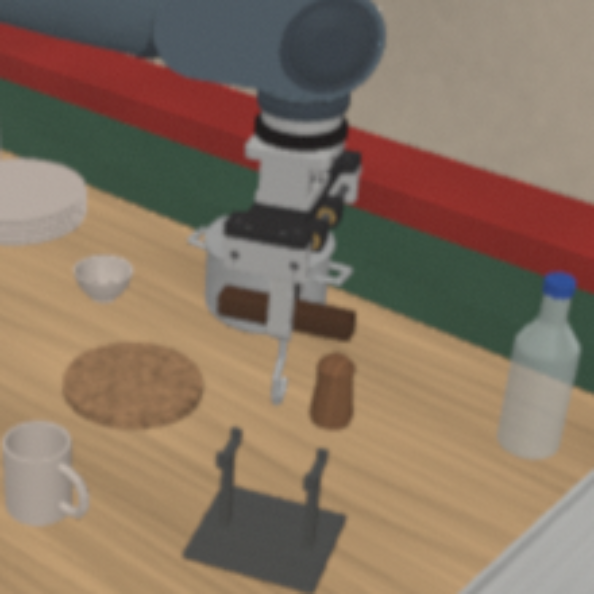

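```bash
python3 - <<'E'
from rig import r, imaging
from h import *
R=down(32.7);L=np.array([476.,260]);ax=R[:2,1]
P=lambda b,z:np.r_[L+ax*b,z]
r.move_linear([503,-261,300],down(20.7),feed=150)
r.movep(P(-60,300),R)
r.move_linear(P(-60,191),R,feed=100)
r.hold(.2)
s=r.get_state();print(s["clock"],s["ee_pos"].round(1),s["gripper_width"],s["ft_force"].round(1))
for n in("side","wrist"):
    d=imaging.read_camera(n);im=d["image"]
    if n=="side": im=im[120:260,190:340]
    cv2.imwrite(f"pics/{n}2.png",cv2.resize(im,None,fx=4 if n=="side" else 1.2,fy=4 if n=="side" else 1.2,interpolation=cv2.INTER_CUBIC)[:,:,::-1])
E
```

```text
13.1083 [425.8 227.7 191.6] 21.779725084422328 [ 0.6  0.3 -0.9]
```

View pics/side2.png

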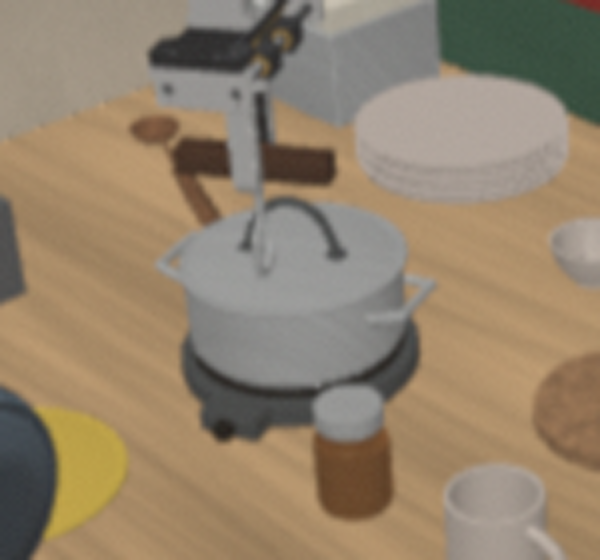

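View pics/wrist2.png

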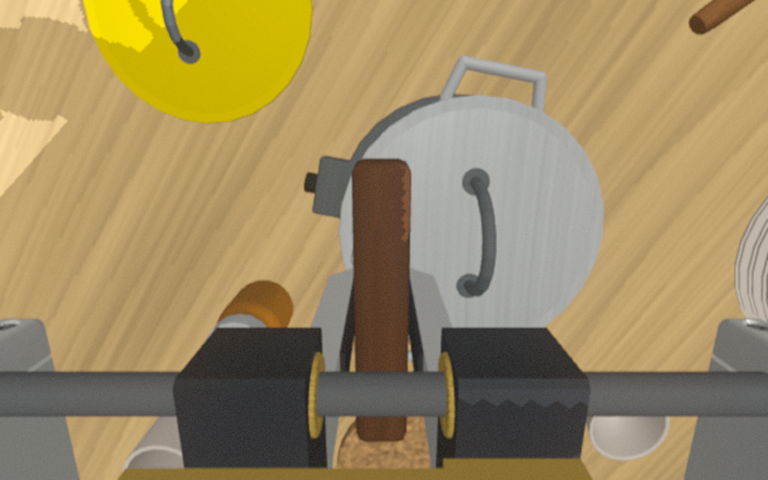

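The hook stands in front of the loop and square to it (side crop (262,265), loop centre (290,225)). I'll advance and take up the load slowly.

```bash
python3 - <<'E'
from rig import r, imaging
from h import *
R=down(32.7);L=np.array([476.,260]);ax=R[:2,1]
P=lambda b,z:np.r_[L+ax*b,z]
def st(t):
    s=r.get_state();print(t,round(s["clock"],2),s["ee_pos"].round(1),s["ft_force"].round(1),s["wrist_torque"].round(2))
r.move_linear(P(0,190),R,feed=60); st("in")
d=imaging.read_camera("side")
cv2.imwrite("pics/side3.png",cv2.resize(d["image"][150:250,210:330],None,fx=5,fy=5,interpolation=cv2.INTER_CUBIC)[:,:,::-1])
r.move_linear(P(0,207),R,feed=60); st("up")
E
```

```text
in 14.36 [475.8 259.9 189.9] [-0.6  0.  -0.8] [-0.03  0.03  0.01]
up 14.84 [476.3 260.1 207.8] [ 0.4  1.2 -1.9] [-0.06  0.06 -0.04]
```

View pics/side3.png

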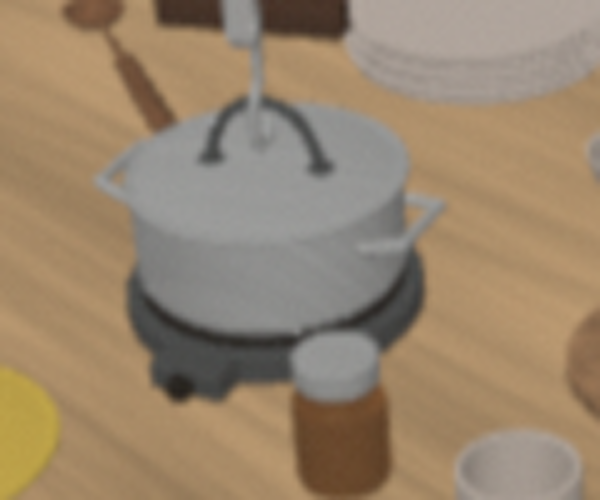

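The hook has gone through the loop, at its middle. Next I'll lift.

```bash
python3 - <<'E'
from rig import r, imaging
from h import *
R=down(32.7);L=np.array([476.,260]);ax=R[:2,1]
P=lambda b,z:np.r_[L+ax*b,z]
def st(t):
    s=r.get_state();print(t,round(s["clock"],2),s["ee_pos"].round(1),s["ft_force"].round(1),s["wrist_torque"].round(2))
r.move_linear(P(0,217),R,feed=20); st("up")
r.move_linear(P(0,236),R,feed=30); r.hold(.2);st("up2")
d=imaging.read_camera("side")
cv2.imwrite("pics/side4.png",cv2.resize(d["image"][130:250,210:330],None,fx=5,fy=5,interpolation=cv2.INTER_CUBIC)[:,:,::-1])
E
```

```text
up 15.49 [475.8 259.9 216.6] [-0.   0.  -5.8] [-0.06 -0.03 -0.05]
up2 16.48 [475.9 260.  235.7] [-0.5 -0.1 -5.1] [-0.02  0.02  0.03]
```

View pics/side4.png

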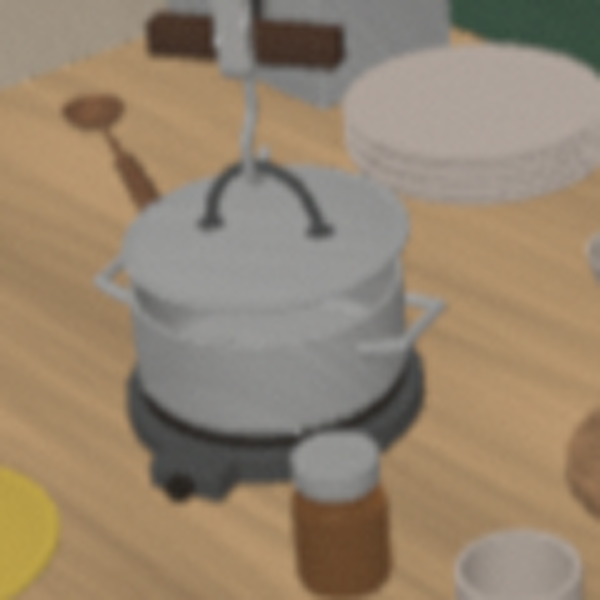

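The lid hangs level and clear of the pot, at about 4–5 N. Carrying it over to the trivet next.

```bash
python3 - <<'E'
from rig import r, imaging
from h import *
R=down(32.7)
def st(t):
    s=r.get_state();print(t,round(s["clock"],2),s["ee_pos"].round(1),s["ft_force"].round(1),s["wrist_torque"].round(2))
r.move_linear([476,260,290],R,feed=60)
r.move_linear([601,10.3,290],R,feed=80); st("over")
r.move_linear([601,10.3,170],R,feed=70); r.hold(.3); st("low")
for n in("side","top"):
    d=imaging.read_camera(n);im=d["image"]
    im=im[100:280,250:450] if n=="side" else im[100:240,230:430]
    cv2.imwrite(f"pics/{n}5.png",cv2.resize(im,None,fx=3,fy=3,interpolation=cv2.INTER_CUBIC)[:,:,::-1])
    if n=="side":
        for x,y in ((0,0),): print(((np.array(proj(d,[601,10.3,15]))-[250,100])*3).round())
E
```

```text
over 21.22 [600.9  10.4 290. ] [-0.4 -0.8 -6.3] [-0.06  0.05 -0.03]
low 23.38 [601.   10.3 170.1] [ 0.4 -0.4 -5.5] [-0.07  0.02 -0.04]
[295. 364.]
```

View pics/side5.png

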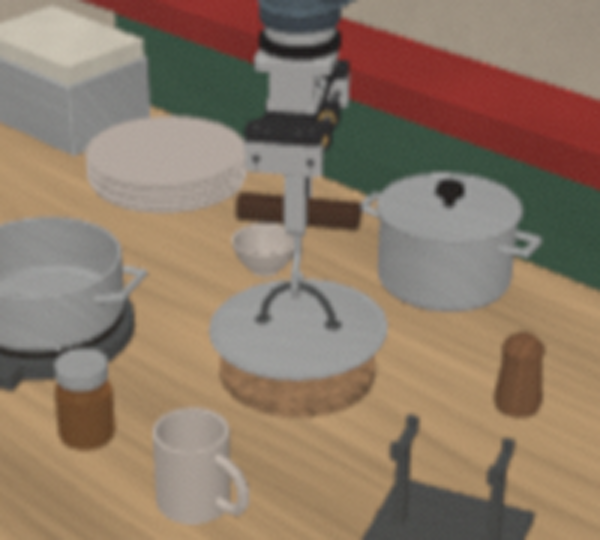

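View pics/top5.png

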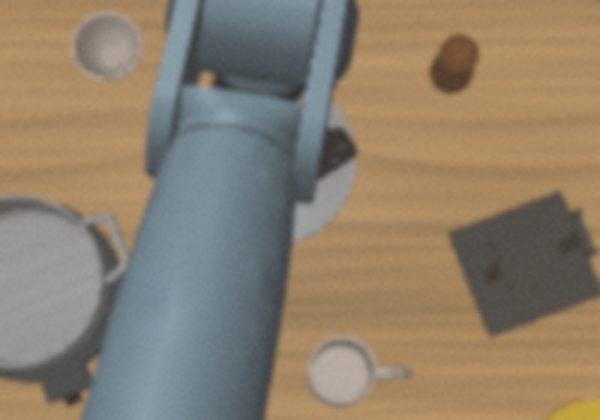

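The lid is level and over the cork (lid centre x≈298 px, trivet 297 px). I'll lower it and unhook.

```bash
python3 - <<'E'
from rig import r, imaging
from h import *
R=down(32.7)
def st(t):
    s=r.get_state();print(t,round(s["clock"],2),s["ee_pos"].round(1),s["ft_force"].round(1),s["wrist_torque"].round(2))
T=np.array([601,10.3])
r.move_linear([*T,146],R,feed=40)
r.move_linear([*T,133],R,feed=12);st("set")
r.move_linear([*T,120],R,feed=40);st("down")
d=imaging.read_camera("side")
cv2.imwrite("pics/side6.png",cv2.resize(d["image"][150:250,290:410],None,fx=5,fy=5,interpolation=cv2.INTER_CUBIC)[:,:,::-1])
E
```

```text
set 25.47 [601.1  10.3 133.2] [-0.5  0.4 -0.3] [-0.06  0.01 -0.01]
down 25.94 [600.7  10.3 119.5] [-0.2  0.3 -0.4] [-0.    0.03  0.01]
```

View pics/side6.png

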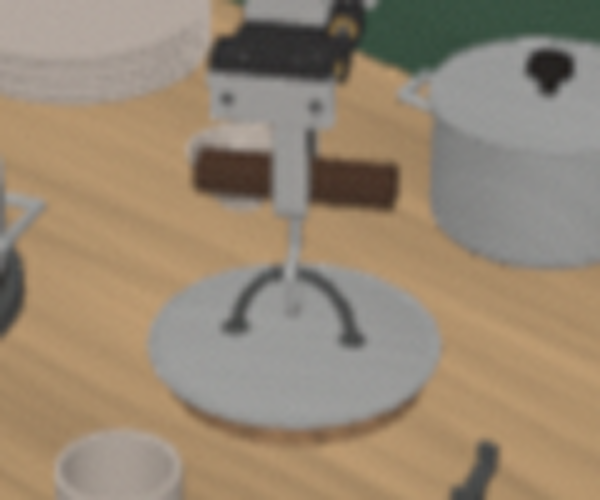

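The load is off and the hook hangs free inside the loop. Now to back out and go to the stand.

```bash
python3 - <<'E'
from rig import r, imaging
from h import *
R=down(32.7);ax=R[:2,1]
def st(t):
    s=r.get_state();print(t,round(s["clock"],2),s["ee_pos"].round(1),s["ft_force"].round(1),s["wrist_torque"].round(2))
T=np.array([601,10.3])
r.move_linear([*(T-45*ax),120],R,feed=50);st("out")
r.move_linear([*(T-45*ax),260],R,feed=130);st("up")
R2=down(20.7)
r.movep([503.2,-261,240],R2);r.hold(.2);st("over")
d=imaging.read_camera("side");cv2.imwrite("pics/side7.png",cv2.resize(d["image"][120:300,270:470],None,fx=3,fy=3,interpolation=cv2.INTER_CUBIC)[:,:,::-1])
d=imaging.read_camera("wrist");cv2.imwrite("pics/wrist7.png",d["image"][:,:,::-1])
E
```

```text
out 27.04 [563.4 -14.  120.1] [ 0.2  0.8 -1.5] [-0.03 -0.01  0.04]
up 28.27 [562.6 -13.9 258.8] [-0.5 -0.5 -2.1] [-0.06  0.06 -0.01]
over 29.47 [ 503.8 -259.8  240.2] [-0.3 -0.2 -1.8] [-0.05  0.04 -0.01]
```

View pics/side7.png

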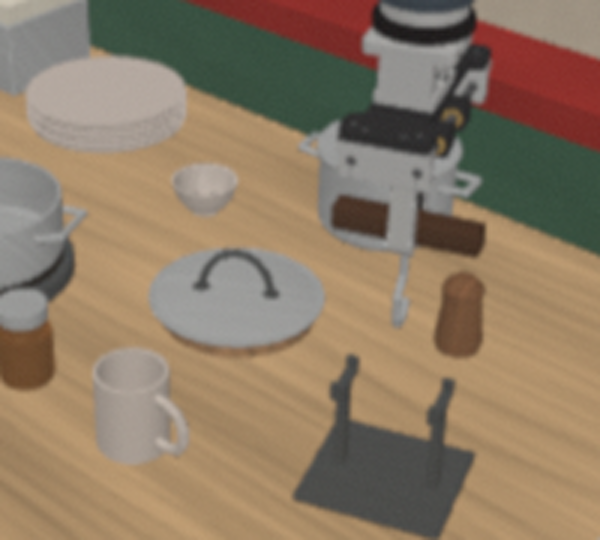

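View pics/wrist7.png

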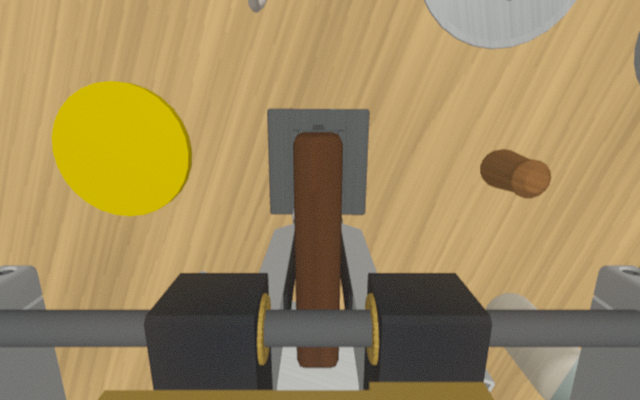

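The lid lies centred on the cork and the hook is free. Next I'll lower the lifter onto the saddles.

```bash
python3 - <<'E'
from rig import r, imaging
from h import *
R=down(20.7)
def st(t):
    s=r.get_state();print(t,round(s["clock"],2),s["ee_pos"].round(1),s["ft_force"].round(1),s["wrist_torque"].round(2))
r.move_linear([503.2,-261,110],R,feed=90)
r.move_linear([503.2,-261,93],R,feed=30);st("93")
r.move_linear([503.2,-261,90],R,feed=20);st("90")
r.hold(.2);st("90h")
d=imaging.read_camera("side");cv2.imwrite("pics/side8.png",cv2.resize(d["image"][200:310,350:450],None,fx=5,fy=5,interpolation=cv2.INTER_CUBIC)[:,:,::-1])
E
```

```text
93 31.88 [ 503.2 -261.1   93. ] [-0.3  0.3 -1.8] [-0.04  0.05 -0.04]
90 32.17 [ 503.1 -260.9   89.9] [-0.9  0.1 -1.4] [-0.08  0.05  0.  ]
90h 32.38 [ 503.3 -261.    90.1] [ 0.7 -0.4 -1.2] [-0.09  0.05 -0.01]
```

View pics/side8.png

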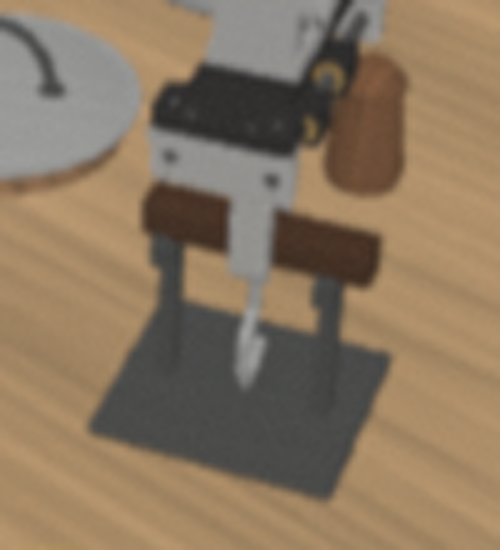

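```bash
python3 - <<'E'
from rig import r, imaging
from h import *
R=down(20.7)
def st(t):
    s=r.get_state();print(t,round(s["clock"],2),s["ee_pos"].round(1),s["ft_force"].round(1),s["gripper_width"])
r.move_linear([503.2,-261,88.8],R,feed=10);r.hold(.2);st("88.8")
r.open_jaws();r.hold(.2);st("open")
r.move_linear([503.2,-261,200],R,feed=100)
r.move_linear(np.array([503.2,-261,270])+R[:,2]*40,R,feed=130);r.hold(.3);st("away")
d=imaging.read_camera("wrist");np.savez("pics/w9.npz",**d);cv2.imwrite("pics/w9.png",d["image"][:,:,::-1])
d=imaging.read_camera("side");cv2.imwrite("pics/side9.png",cv2.resize(d["image"][120:310,230:450],None,fx=3,fy=3,interpolation=cv2.INTER_CUBIC)[:,:,::-1])
d=imaging.read_camera("top");np.savez("pics/t9.npz",**d);cv2.imwrite("pics/t9.png",cv2.resize(d["image"][100:240,190:450],None,fx=3,fy=3,interpolation=cv2.INTER_CUBIC)[:,:,::-1])
E
python3 - <<'E'
import sys
src=open("m2.py").read().split("ld=lambda")[0]
import os;os.chdir(".");sys.path.insert(0,".");exec(src)
for n in("w_stand","w9"):
    d=dict(np.load(f"pics/{n}.npz"));hsv=cv2.cvtColor(d["image"],cv2.COLOR_RGB2HSV)
    c=comp((hsv[...,1]>90)&(hsv[...,2]<125),(321,135));rc=cv2.minAreaRect(c.astype(np.float32))
    W=np.array([onz(d,u,v,114)[:2] for u,v in cv2.boxPoints(rc)]);print(n,W.mean(0).round(1),rc)
E
```

```text
88.8 32.89 [ 503.4 -261.2   89. ] [ 0.2 -0.2 -0.4] 22.097006240248238
open 34.27 [ 503.2 -261.    88.8] [ 0.8 -0.7 -0.4] 93.89692007901292
away 36.6 [ 517.1 -298.   269.4] [ 0.1 -0.1  0.1] 94.33497903195686
w_stand [ 503.4 -262.5] ((320.0, 135.5), (125.0, 22.0), 90.0)
w9 [ 503.1 -262.5] ((318.0, 136.5), (125.0, 22.0), 90.0)
```

View pics/side9.png

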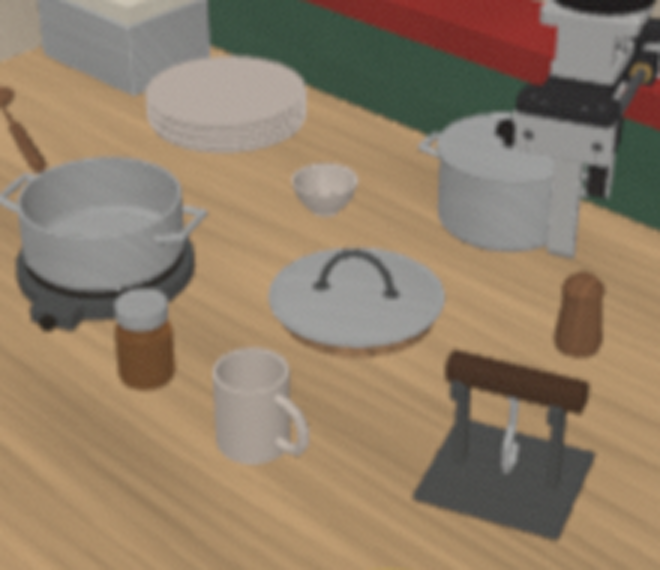

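View pics/t9.png

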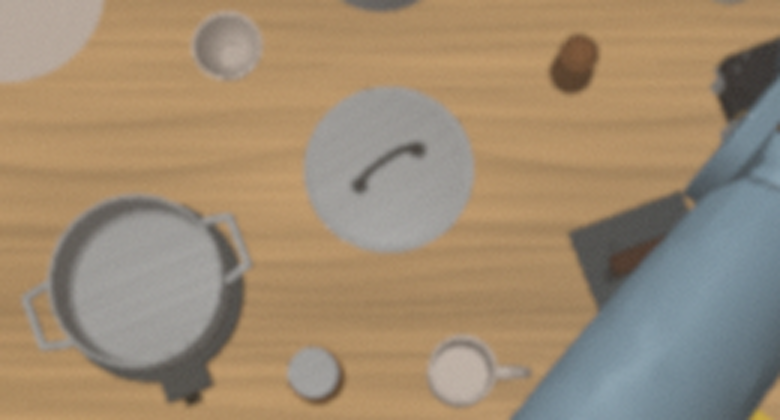

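View pics/w9.png

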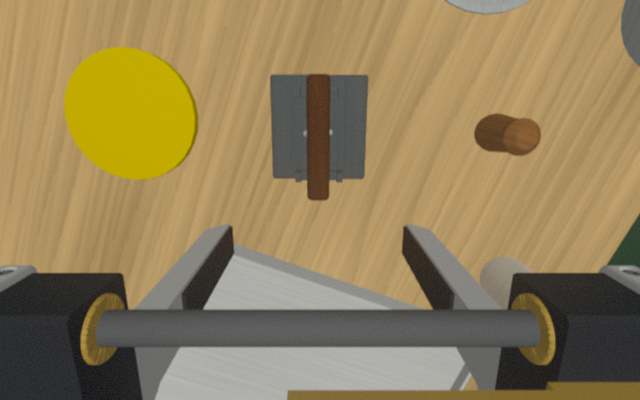

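The lid is flat and centred on the cork, at top crop (389,169), which is full-frame (319.7,156.3); the trivet was at (319.7,157.5). The lifter hangs as found, within 0.3 mm, and the bystanders haven't moved. Handing in.

```bash
python3 -c "
from rig import r
r.hold(.3);print(r.job_done(),r.get_state()['clock'])"
```

```text
the job is handed in; nothing more can be done
the job is handed in; nothing more can be done
```

The lid is on the cork trivet, right way up and unhooked, and the lifter is back in its stand. I handed the job in at about 37 s on the robot's clock; no verdict is reported.

I took the lifter from the stand, hooked the steel lid's loop from its -x side and lifted it level. Then I carried it over, set it down slowly, backed the hook out and hung the lifter on its saddles.

**Last checks**
- **Lid:** it looks flat in the side view, and in the top view its centre is about 1 px from where I had marked the trivet's centre.
- **Lifter:** the bar is within 0.3 mm of where it was at the start, lying across both saddles.
- **Bystanders:** the jar, mug, ramekin and shaker appear unmoved. I compared them by eye and did not measure them.
- **Forces:** wrist force readings stayed below 7 N wherever I read them. I saw no contact between the robot and the lid, pot or hot plate.

**Disagreement:** the wrist and top views put the trivet's centre about 6 mm apart in x (603 and 597 mm). I aimed at 601 mm, well inside the 30 mm allowed.

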